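# Sweep the chestnuts off the quartz slab into the steel tray

## Task

Sweep the three chestnuts across the white quartz slab with closed fingers and over its edge, so that all of them end up lying in the steel tray that stands against the slab. Only push them: do not pinch or lift them. Leave the snack pot on the slab, the yellow bowl and the glass standing where they are, and finish with the fingers clear of everything.

Things in the scene. Friction and masses are not known exactly. Their poses are not given: they have to be found in the camera images.
- slab: White quartz slab, fixed, 240 x 300 x 40 mm (its own x, y, z), lying on the oak island. Origin at the centre of its underside, so its flat top is 40 mm above the origin. Its long axis is its own y; it is turned up to 0.2 rad from the world axes. Its two short edges are at own y = +150 and -150 mm; the tray stands against one of them, the bowl beside the other.
- tray: Open stainless-steel tray, fixed, 240 x 130 x 30 mm (its own x, y, z) with 4 mm walls and floor, its axes parallel to the slab's. Origin at the centre of its underside. Its long side stands 2 mm from one short edge of the slab (on the slab's +y or -y side, changes from run to run), its rim 10 mm below the slab's top, so that things pushed over the edge drop in.
- nut0_c (a point): A brown chestnut, 33 mm across, 22 mm high, flat underneath and domed on top, about 16 g, standing flat side down on the slab. The point is on its axis, 10 mm above its underside. The three stand about 45 mm apart along the slab's own x (at least 35 mm), anywhere along its y up to 80 mm from the middle. Its orientation is of no use.
- nut1_c (a point): A second chestnut, the same as nut0.
- nut2_c (a point): A third chestnut, the same as nut0; the one nearest the snack pot's side of the slab.
- nut0: The same chestnut as nut0_c: its origin at the centre of its flat underside.
- nut1: The same chestnut as nut1_c: origin at the centre of its flat underside.
- nut2: The same chestnut as nut2_c: origin at the centre of its flat underside.
- pot: Purple snack pot with a ribbed screw-top lid, 58 mm across, 55 mm high, 110 g, loose, standing on the slab near its long edge away from the robot. Origin at the centre of its underside. Leave it alone.
- bowl: Lemon-yellow plastic bowl, 112 mm across the rim, 58 mm high, loose, standing on the island about 10 mm from the slab's other short edge. Origin at the centre of its underside. Leave it alone.
- glass: Clear glass cup, 68 mm across, 90 mm high, loose, standing on the island to the left of the work as seen from the robot. Origin at the centre of its underside. Leave it alone.
- clamp: Stainless spring clamp on a 90 x 100 mm foot, fixed, holding a 170 mm silicone plate upright, face along its own x, 200 mm high in all, to the right of the work. Origin at the centre of its underside.

How it is judged:
By the outcome, as a careful person would: the job done as asked, in the order asked, and still so for the second after the job is handed in, with the robot touching nothing.
It also fails if it takes over 54 s, if anything falls off the work surface, if the arm or the gripper's body presses on something with over 40 N, if the wrist force passes 120 N, or if a joint passes its speed limit or range.

## Robot

A 7-joint arm with a two-finger parallel gripper is mounted at the origin on the work surface. World frame = base frame: x ahead of the robot, y to its left, z up, the work surface at z = 0. Lengths are in m, angles in rad, forces in N, time in s.
With the tool pointing down it reaches from about 0.425 to 0.875 m from the base axis. Payload 4.7 kg.
Tool frame: the origin (TCP) lies on the centre line of the jaws, within the pads' length; the fingertips stand 14 mm ahead of it and the grasp point (between the pads) lies 5 mm behind it; z points along the fingers, y is the direction in which the jaws open and shut (so a half turn about z gives the same grasp; the last joint's range is limited). The gripper opens to 87 mm and grips with 3 to 60 N. Pads are 19 mm wide; open, the fingers measure 117 mm over their backs; the gripper's body (75 mm by 190 mm) begins 51 mm behind the grasp point.
Start: joints at [1.322, 0.321, -0.07, 1.45, 0.023, 1.371, -0.057], TCP at [0.169, -0.628, 0.237] pointing down, gripper open.
Joint ranges: [-2.86, 2.86], [-0.3, 2.09], [-1.38, 1.24], [0.06, 2.45], [-1.56, 4.7], [0.09, 2.05], [-2.69, 2.69]. Speed limits (rad/s): [2.57, 2.57, 3.14, 3.14, 3.14, 3.14, 3.14].

## Interface

Orientations are given as a rotation vector (axis times angle).
In Python, from bench import ctrl gives the robot as it stands. The module is installed in compiled form; this text tells all that it offers.
- The arm moves only by the tool step_arm, never from a script. Its argument "plan" is a list of rows, each a list of 3 entries, a list of its own where there are three numbers: the turn, a rotation vector about the tool's x, y, z in rad, then the shift along the tool's x, y, z in m, then the closure in counts, from 0 (fully open) to 255 (shut). In form: [[[rx, ry, rz], [x, y, z], hand], ...]. A call has exactly 10 rows; each row is the pose to reach, as a shift and turn from the pose commanded when the call began, along the tool's axes at that moment; what a row does not reach only later rows make up. A row lasts 1/8 s, in which the tool goes at most 62.5 mm and 10.7 degrees, less where a joint would pass 70% of its speed; a pose out of reach is approached as far as the arm can. A call with a gripper value outside its range is refused whole. The fingers move at their own pace and stop on an object; "squeeze" is the grip in N (left out, the last holds). Time passes only in rows, so rows that repeat a pose let the fingers close, or fill a call up. It gives the time, the measured TCP pose, the force and the opening at its end, in the units of the state.
- ctrl.get_state(): the state, without advancing time (a new reading comes with each control period).
- ctrl.get_image(name): name is "scene" or "side" or "wrist"; returns the picture (480x640x3 uint8, red, green, blue); there is no depth.
- ctrl.calibration(name): a dict with "fov_y" (degrees; the focal length in pixels is half the picture's height over the tangent of half this angle, whatever the lens; pixels are square), "cx", "cy" (the principal point, pixels), "k1" (the pictures are not rectified: a ray, as slopes to the right and down, at radius r is drawn at 1 + k1 r^2 times it, then the intrinsics apply), "rvec" (rotation vector, rad) and "tvec" (3), from world to camera coordinates, as OpenCV has them. Camera axes: x right, y down, z forward; pixel columns grow to the right and rows downward; lengths in m; the calibration is good to about 2 mm. A picture is of the moment at which its call begins: read the wrist's pose just before it. calibration takes no time and is no camera call; for the wrist camera it gives the pose at the moment of the call.
- ctrl.close_job(): hands the job in, once; it reports no verdict.
Trained networks look in the newest picture that a camera, given by its name, has taken for a name from the list of things; names that differ only in an ending like _2 or _b are one class to them, and where a whole thing is asked for, a point or a joint stands for the part that bears it (a point fixed in the world has none). Each returns a list of dicts, best first, with "score" (0 to 1); they miss things now and then, are a little off and sometimes report something else, mostly with a low value. They report only what shows in the picture. A call takes as long as a camera call.
- ctrl.cut_out(camera, label): "pixels" (480x640 bool, what is visible of it) and "rect" ([left, top, width, height] in pixels, round what is visible of it).
The state is a dict: "time": time; "joint_positions": joint angles; "qd": joint speeds; "joint_torque": joint torques, N m; "position": TCP position; "tool_rot": TCP orientation; "ft_force": force on the tool from outside, world axes, zero at the start; "torque": the same for the moment, N m; "grip_width": opening from 0.0 (shut) to 1.0 (fully open).
Only numpy, scipy, OpenCV 4.12 (cv2) and the standard library are available. Lean on these libraries where they do the work, as an engineer would, in place of code of your own. Each camera call takes 0.05 s, during which the arm holds its last target.

## Working session

There is one attempt and no reset: what is moved stays moved. The work goes in short steps, Python scripts to look and compute and a tool call to move; the robot and the scene stay as the last step left them, time stands still between calls to the robot, and variables do not carry over. Pictures are saved under pics/ and viewed, and the job is handed in when it is done.

Besides the shell and the picture viewer there is one more tool, called after "Request:" by a JSON object that holds its "fn" and its "kwargs". step_arm: Moves the arm, as the interface text tells. Its arguments: {"type":"object","properties":{"plan":{"type":"array"},"squeeze":{"type":"number"}},"required":["plan"]}

```bash
mkdir -p pics; ls; python3 - <<'E'
from bench import ctrl
import cv2
print(ctrl.get_state())
for n in ["scene","side"]:
    im=ctrl.get_image(n); cv2.imwrite(f"pics/{n}0.png",im[:,:,::-1]); print(n,ctrl.calibration(n))
    for l in ["slab","tray","nut0_c","pot","bowl","glass","clamp"]:
        print(n,l,[(round(d["score"],2),d["rect"],int(d["pixels"].sum())) for d in ctrl.cut_out(n,l)])
E
```

```text
pics
{'time': 0.0, 'joint_positions': array([ 1.32211298,  0.32180511, -0.07007759,  1.45166213,  0.02259252,
        1.37077712, -0.05688465]), 'qd': array([-1.58625725e-03,  1.65416785e-05, -1.50164429e-03, -8.08516403e-04,
        7.11352925e-04,  1.06754563e-03,  3.05414874e-04]), 'joint_torque': array([-4.80410963e-04, -4.91285241e+01, -4.04358795e-01, -3.12526023e+01,
       -6.39502052e-02,  4.37814603e-02,  2.06691702e-04]), 'position': array([ 0.16866799, -0.62720168,  0.23547949]), 'tool_rot': array([-3.11268728e+00, -4.11410252e-01,  5.26143496e-04]), 'ft_force': array([-0.11323274, -0.50440573,  0.02121947]), 'torque': array([-0.03397441, -0.00862337,  0.00392699]), 'grip_width': 0.9966774377550449}
scene {'fov_y': 49.49040937202615, 'cx': 320.1581640465008, 'cy': 243.6628767108543, 'k1': -0.06459972405399315, 'rvec': array([ 1.26771507,  2.37184994, -0.82443025]), 'tvec': array([ 0.3156723 , -0.29926085,  1.57628912])}
scene slab [(0.84, [271.0, 204.2, 157.4, 135.8], 10054), (0.49, [339.6, 254.4, 18.2, 11.6], 136)]
scene tray [(0.82, [364.2, 269.5, 110.4, 107.4], 5845)]
scene nut0_c []
scene pot [(0.65, [288.7, 241.6, 23.6, 28.6], 617), (0.22, [346.6, 225.2, 14.9, 11.3], 106)]
scene bowl [(0.81, [258.5, 195.2, 44.2, 37.1], 1277)]
scene glass [(0.61, [490.5, 285.2, 36.7, 38.9], 1175)]
scene clamp [(0.59, [169.2, 106.9, 49.2, 70.6], 1983)]
side {'fov_y': 42.07390639891984, 'cx': 322.09672294409194, 'cy': 227.2582396319875, 'k1': -0.04136869745846212, 'rvec': array([ 0.49574895, -2.57511337,  1.39735758]), 'tvec': array([0.47123118, 0.16714787, 1.67300998])}
side slab [(0.78, [241.8, 213.5, 127.6, 84.4], 5349)]
side tray [(0.56, [213.0, 267.5, 105.7, 59.2], 3432)]
side nut0_c []
side pot [(0.71, [287.8, 200.7, 19.5, 27.6], 424)]
side bowl [(0.56, [326.0, 195.7, 36.4, 26.3], 758)]
side glass [(0.7, [267.2, 305.9, 27.3, 44.6], 1099)]
side clamp [(0.81, [376.0, 120.8, 32.3, 63.4], 1062)]
```

```bash
python3 - <<'E'
import cv2
a=cv2.imread("pics/scene0.png"); b=cv2.imread("pics/side0.png")
cv2.imwrite("pics/scene0c.png",cv2.resize(a[90:390,150:550],None,fx=2,fy=2,interpolation=cv2.INTER_CUBIC))
cv2.imwrite("pics/side0c.png",cv2.resize(b[100:370,190:430],None,fx=2.2,fy=2.2,interpolation=cv2.INTER_CUBIC))
E
```

```text
(no output)
```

View pics/scene0c.png

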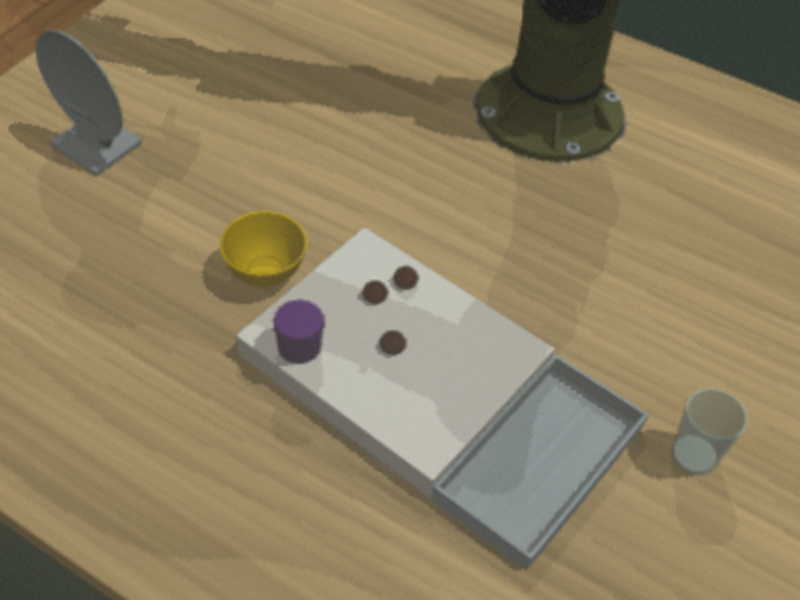

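View pics/side0c.png

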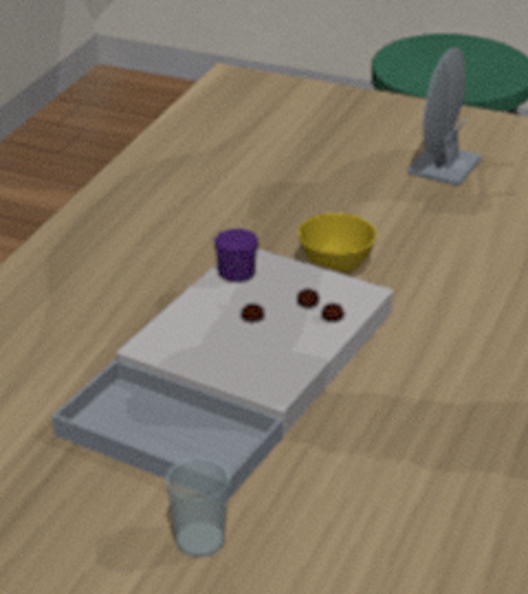

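The scene view shows the nuts at about (337,236), (352,228) and (346,261). The tray is on the robot's-left (+y) side, the bowl at the opposite end, and the pot far from the robot.

```bash
cat > h.py <<'E'
import numpy as np,cv2
from bench import ctrl
def KD(c):
    f=240/np.tan(np.radians(c["fov_y"])/2)
    return np.array([[f,0,c["cx"]],[0,f,c["cy"]],[0,0,1]]),np.array([c["k1"],0,0,0,0])
def onplane(c,uv,z):
    K,D=KD(c); p=cv2.undistortPoints(np.array(uv,float).reshape(-1,1,2),K,D).reshape(-1,2)
    R=cv2.Rodrigues(c["rvec"])[0]; o=-R.T@c["tvec"]
    d=np.c_[p,np.ones(len(p))]@R
    return o+d*((z-o[2])/d[:,2])[:,None]
def proj(c,P):
    K,D=KD(c); return cv2.projectPoints(np.array(P,float).reshape(-1,1,3),c["rvec"],c["tvec"],K,D)[0].reshape(-1,2)
E
python3 - <<'E'
from h import *
np.set_printoptions(precision=4,suppress=True)
cs=ctrl.calibration("scene"); cd=ctrl.calibration("side")
q=onplane(cs,[(332.5,204.5),(426.5,265),(366.5,330),(269,260)],.04); print("scene slab",q)
q2=onplane(cd,[(190+393/2.2,100+290/2.2),(190+283/2.2,100+413/2.2),(190+120/2.2,100+355/2.2),(190+262/2.2,100+250/2.2)],.04); print("side slab",q2)
for n,c in(("scene",cs),("side",cd)):
    im=cv2.imread(f"pics/{n}0.png"); g=im.max(2).astype(int)
    poly=proj(c,q).astype(np.int32); m=np.zeros(g.shape,np.uint8); cv2.fillPoly(m,[poly],1)
    d=((g<100)&(m>0)).astype(np.uint8)
    k,l,s,ce=cv2.connectedComponentsWithStats(d)
    for i in range(1,k):
        if s[i,4]>15: print(n,s[i],ce[i],onplane(c,[ce[i]],.051)[0])
def cut(n,c,l,z):
    for d in ctrl.cut_out(n,l)[:1]:
        y,x=np.nonzero(d["pixels"]); print(n,l,onplane(c,[(x.mean(),y.mean())],z)[0])
for n,c in(("scene",cs),("side",cd)):
    cut(n,c,"pot",.068); cut(n,c,"bowl",.035); cut(n,c,"glass",.045); cut(n,c,"clamp",.09)
E
```

```text
scene slab [[ 0.397  -0.0782  0.04  ]
 [ 0.4366  0.2142  0.04  ]
 [ 0.6691  0.1837  0.04  ]
 [ 0.6353 -0.1061  0.04  ]]
side slab [[ 0.3908 -0.0775  0.04  ]
 [ 0.4296  0.2204  0.04  ]
 [ 0.6594  0.1903  0.04  ]
 [ 0.5909 -0.1044  0.04  ]]
scene [347 224  12  11  98] [352.2449 228.6633] [0.4474 0.012  0.051 ]
scene [331 231  12  11 102] [336.7549 236.0392] [ 0.4893 -0.0072  0.051 ]
scene [287 252  25  20 283] [298.6784 262.7244] [ 0.6088 -0.0378  0.051 ]
scene [340 256  13  11 114] [345.6754 261.1053] [0.5425 0.0515 0.051 ]
side [288 212  19  16 244] [297.3361 219.5656] [ 0.6037 -0.0438  0.051 ]
side [325 231  10   9  72] [329.5    235.2778] [ 0.4848 -0.0016  0.051 ]
side [299 238  11   9  73] [304.3973 241.9041] [0.5385 0.0567 0.051 ]
side [336 238  10   8  69] [340.6522 241.6957] [0.4439 0.0169 0.051 ]
scene pot [ 0.6001 -0.0419  0.068 ]
scene bowl [ 0.492  -0.1732  0.035 ]
scene glass [0.4421 0.4113 0.045 ]
scene clamp [ 0.4544 -0.5091  0.09  ]
side pot [ 0.6007 -0.039   0.068 ]
side bowl [ 0.5052 -0.1735  0.035 ]
side glass [0.4526 0.4074 0.045 ]
side clamp [ 0.4377 -0.4762  0.09  ]
```

Request:
{"fn": "step_arm", "kwargs": {"plan": [[[0,0,-0.06],[0.02,-0.022,-0.002],255],[[0,0,-0.12],[0.05,-0.055,-0.005],255],[[0,0,-0.18],[0.08,-0.088,-0.008],255],[[0,0,-0.24],[0.11,-0.121,-0.011],255],[[0,0,-0.3],[0.14,-0.155,-0.014],255],[[0,0,-0.36],[0.17,-0.188,-0.017],255],[[0,0,-0.42],[0.2,-0.221,-0.02],255],[[0,0,-0.48],[0.22,-0.243,-0.022],255],[[0,0,-0.54],[0.24,-0.265,-0.023],255],[[0,0,-0.6],[0.25,-0.277,-0.023],255]]}}

```text
time: 2.45
position: [0.3391, -0.2941, 0.2597]
tool_rot: [2.85, 1.32, -0.0]
ft_force: [-0.6, -0.1, -0.9]
grip_width: 0.019
```

```bash
cat >> h.py <<'E'
from scipy.spatial.transform import Rotation as Ro
def st():
    s=ctrl.get_state(); R=Ro.from_rotvec(s["tool_rot"]).as_matrix()
    print("t",round(s["time"],2),"p",s["position"].round(4),"q",s["joint_positions"].round(2),"xang",round(float(np.arctan2(R[1,0],R[0,0])),4),"F",s["ft_force"].round(1),"g",round(s["grip_width"],3),"z",R[:,2].round(3)); return s,R
def delta(tgt,ang):
    s,R=st(); T=Ro.from_euler("z",ang).as_matrix()@np.diag([1,-1,-1.])
    print("shift",(R.T@(np.array(tgt)-s["position"])).round(4),"turn",Ro.from_matrix(R.T@T).as_rotvec().round(4))
E
python3 - <<'E'
from h import *
delta([.5,.02,.26],1.443)
E
```

```text
t 2.45 p [ 0.3391 -0.2941  0.2597] q [ 1.05 -0.11 -0.36  1.87 -0.04  1.37 -0.01] xang 0.8676 F [-0.6 -0.1 -0.9] g 0.019 z [ 0. -0. -1.]
shift [ 0.3437 -0.0804 -0.0004] turn [ 3.000e-04  3.000e-04 -5.754e-01]
```

Request:
{"fn": "step_arm", "kwargs": {"plan": [[[0,0,-0.05],[0.02,-0.004,0],255],[[0,0,-0.12],[0.06,-0.014,0],255],[[0,0,-0.19],[0.1,-0.023,0],255],[[0,0,-0.26],[0.145,-0.034,0],255],[[0,0,-0.33],[0.19,-0.044,0],255],[[0,0,-0.4],[0.235,-0.055,0],255],[[0,0,-0.46],[0.275,-0.064,0],255],[[0,0,-0.52],[0.31,-0.072,0],255],[[0,0,-0.56],[0.335,-0.078,0],255],[[0,0,-0.575],[0.344,-0.08,0],255]]}}

```text
time: 3.7
position: [0.5016, 0.0193, 0.2593]
tool_rot: [-2.361, -2.072, 0.0]
ft_force: [-0.4, -0.4, -0.1]
grip_width: 0.005
```

```bash
python3 - <<'E'
from h import *
st(); c=ctrl.calibration("wrist"); im=ctrl.get_image("wrist"); st(); print(c)
cv2.imwrite("pics/w1.png",im[:,:,::-1])
np.savez("w1.npz",**{k:np.array(v) for k,v in c.items()})
E
```

```text
t 3.7 p [0.5016 0.0193 0.2593] q [ 0.69  0.03 -0.79  1.75  0.02  1.37 -0.23] xang 1.4404 F [-0.4 -0.4 -0.1] g 0.005 z [-0.001  0.001 -1.   ]
t 3.75 p [0.5017 0.0195 0.2593] q [ 0.69  0.03 -0.79  1.75  0.02  1.37 -0.23] xang 1.4404 F [0.4 0.2 1. ] g 0.005 z [-0.     0.001 -1.   ]
{'fov_y': 71.0607701293341, 'cx': 319.5660318379166, 'cy': 246.3166177131838, 'k1': -0.015872212423875834, 'rvec': array([-2.89441371,  0.18851833,  0.02548497]), 'tvec': array([-0.49400944,  0.04675503,  0.43100882])}
```

View pics/w1.png

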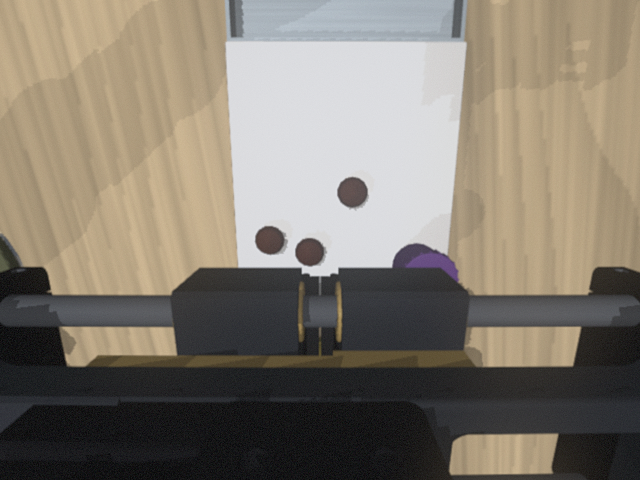

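The wrist view shows the nuts at (269,240), (310,251) and (352,192), the slab's tray-side edge along row 39 from column 228 to 466, and the pot at the lower right.

```bash
python3 - <<'E'
from h import *
np.set_printoptions(precision=4,suppress=True)
c={k:(v if v.ndim else float(v)) for k,v in np.load("w1.npz").items()}
e=onplane(c,[(228,40),(466,40),(238,265),(233,120),(462,120),(456,200)],.04); print(e)
im=cv2.imread("pics/w1.png"); g=im.max(2); m=np.zeros_like(g); cv2.fillPoly(m,[np.array([(236,50),(460,50),(450,220),(380,262),(245,268)])],1)
k,l,s,ce=cv2.connectedComponentsWithStats(((g<120)&(m>0)).astype(np.uint8))
ux=e[1]-e[0]; ux/=np.linalg.norm(ux); uy=np.array([-ux[1],ux[0],0]); mid=(e[0]+e[1])/2
print("ux",ux,"ang",np.arctan2(uy[1],uy[0]),"mid",mid)
for i in range(1,k):
    if s[i,4]>100:
        p=onplane(c,[ce[i]],.049)[0]; print(ce[i],p,"slab",(p-mid)@ux,(p-mid)@uy+.15)
E
```

```text
[[ 0.4354  0.2121  0.04  ]
 [ 0.6672  0.1819  0.04  ]
 [ 0.4024 -0.0162  0.04  ]
 [ 0.4264  0.1381  0.04  ]
 [ 0.6606  0.1076  0.04  ]
 [ 0.6514  0.0258  0.04  ]]
ux [ 0.9916 -0.129   0.    ] ang 1.4414095613482703 mid [0.5513 0.197  0.04  ]
[352.0717 191.9107] [0.5394 0.0498 0.049 ] slab 0.0071551949775053025 0.0025411573631530793
[269.6106 239.742 ] [0.4447 0.0101 0.049 ] slab -0.08163100612711242 -0.04907269433427097
[309.4346 251.6422] [ 0.4859 -0.0088  0.049 ] slab -0.03829625645047941 -0.06251026188131792
```

Request:
{"fn": "step_arm", "kwargs": {"plan": [[[0,0,0],[-0.0125,0.033,0.02],255],[[0,0,0],[-0.0125,0.033,0.05],255],[[0,0,0],[-0.0125,0.033,0.08],255],[[0,0,0],[-0.0125,0.033,0.11],255],[[0,0,0],[-0.0125,0.033,0.14],255],[[0,0,0],[-0.0125,0.033,0.165],255],[[0,0,0],[-0.0125,0.033,0.18],255],[[0,0,0],[-0.0125,0.033,0.19],255],[[0,0,0],[-0.0125,0.033,0.197],255],[[0,0,0],[-0.0125,0.033,0.198],255]]}}

```text
time: 5.0
position: [0.5324, 0.0012, 0.0616]
tool_rot: [2.364, 2.069, -0.0]
ft_force: [-0.0, 0.3, 0.1]
grip_width: 0.002
```

```bash
cat >> h.py <<'E'
MID=np.array([.5513,.197]);UX=np.array([.9916,-.129]);UY=np.array([.129,.9916])
def slab(p): return ((p[:2]-MID)@UX).round(4),((p[:2]-MID)@UY+.15).round(4)
def see(n):
    s,R=st(); print("slab",slab(s["position"]))
    c=ctrl.calibration("wrist"); im=ctrl.get_image("wrist"); cv2.imwrite(f"pics/{n}.png",im[:,:,::-1]); return c,im
E
python3 -c "
from h import *
see('w2')"
```

```text
t 5.0 p [0.5324 0.0012 0.0616] q [ 0.61  0.32 -0.75  1.91  0.26  1.   -0.39] xang 1.4377 F [-0.   0.3  0.1] g 0.002 z [ 0. -0. -1.]
slab (np.float64(0.0065), np.float64(-0.0466))
```

View pics/w2.png

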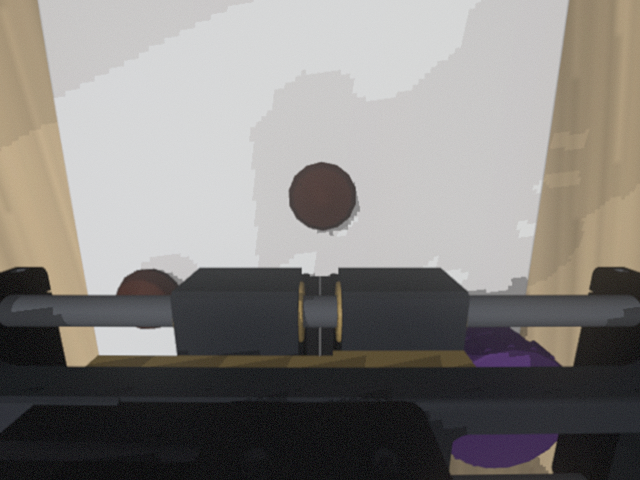

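Request:
{"fn": "step_arm", "kwargs": {"plan": [[[0,0,0],[0.004,0,0.004],255],[[0,0,0],[0.012,0,0.004],255],[[0,0,0],[0.02,0,0.004],255],[[0,0,0],[0.028,0,0.004],255],[[0,0,0],[0.038,0,0.004],255],[[0,0,0],[0.05,0,0.004],255],[[0,0,0],[0.062,0,0.004],255],[[0,0,0],[0.074,0,0.004],255],[[0,0,0],[0.084,0,0.004],255],[[0,0,0],[0.09,0,0.004],255]]}}

```text
time: 6.3
position: [0.5442, 0.0914, 0.0575]
tool_rot: [-2.363, -2.07, 0.0]
ft_force: [-0.5, 0.8, 0.3]
grip_width: 0.003
```

```bash
python3 -c "
from h import *
see('w3')"
```

```text
t 6.3 p [0.5442 0.0914 0.0575] q [ 0.44  0.37 -0.76  1.87  0.3   1.02 -0.58] xang 1.4385 F [-0.5  0.8  0.3] g 0.003 z [-0.  0. -1.]
slab (np.float64(0.0066), np.float64(0.0444))
```

View pics/w3.png

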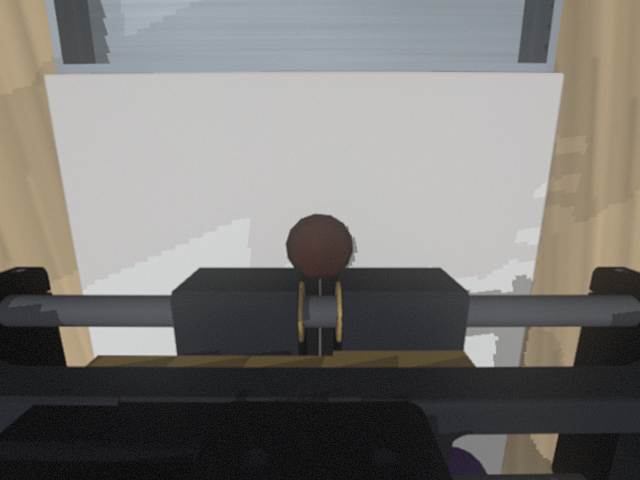

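The nut at (320,245) is centred against the fingers and moving straight, so I'll carry on over the edge.

Request:
{"fn": "step_arm", "kwargs": {"plan": [[[0,0,0],[0.008,0,0],255],[[0,0,0],[0.02,0,0],255],[[0,0,0],[0.033,0,0],255],[[0,0,0],[0.046,0,0],255],[[0,0,0],[0.058,0,0],255],[[0,0,0],[0.07,0,0],255],[[0,0,0],[0.082,0,0],255],[[0,0,0],[0.094,0,0],255],[[0,0,0],[0.106,0,0],255],[[0,0,0],[0.117,0,0],255]]}}

```text
time: 7.6
position: [0.5598, 0.2073, 0.0575]
tool_rot: [-2.364, -2.069, 0.0]
ft_force: [-0.7, -0.0, 0.9]
grip_width: 0.005
```

```bash
python3 -c "
from h import *
see('w4')"
```

```text
t 7.6 p [0.5598 0.2073 0.0575] q [ 0.22  0.47 -0.76  1.76  0.37  1.06 -0.8 ] xang 1.4379 F [-0.7 -0.   0.9] g 0.005 z [-0.  0. -1.]
slab (np.float64(0.0071), np.float64(0.1614))
```

View pics/w4.png

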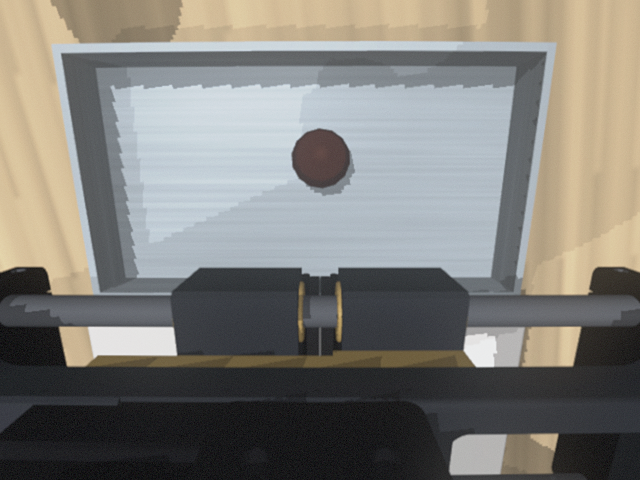

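The first nut lies in the tray at (321,158). Next is the middle nut.

Request:
{"fn": "step_arm", "kwargs": {"plan": [[[0,0,0],[0,0,-0.03],255],[[0,0,0],[-0.03,-0.008,-0.05],255],[[0,0,0],[-0.08,-0.018,-0.05],255],[[0,0,0],[-0.13,-0.028,-0.05],255],[[0,0,0],[-0.18,-0.038,-0.05],255],[[0,0,0],[-0.23,-0.045,-0.05],255],[[0,0,0],[-0.26,-0.045,-0.05],255],[[0,0,0],[-0.268,-0.045,-0.045],255],[[0,0,0],[-0.268,-0.045,-0.025],255],[[0,0,0],[-0.268,-0.045,-0.015],255]]}}

```text
time: 8.9
position: [0.4792, -0.0517, 0.0715]
tool_rot: [-2.361, -2.07, 0.0]
ft_force: [0.5, -0.2, 0.2]
grip_width: 0.008
```

```bash
python3 -c "
from h import *
see('w5')"
```

```text
t 8.9 p [ 0.4792 -0.0517  0.0715] q [ 0.74  0.18 -0.73  2.02  0.14  0.99 -0.19] xang 1.4396 F [ 0.5 -0.2  0.2] g 0.008 z [-0.001  0.001 -1.   ]
slab (np.float64(-0.0394), np.float64(-0.1059))
```

View pics/w5.png

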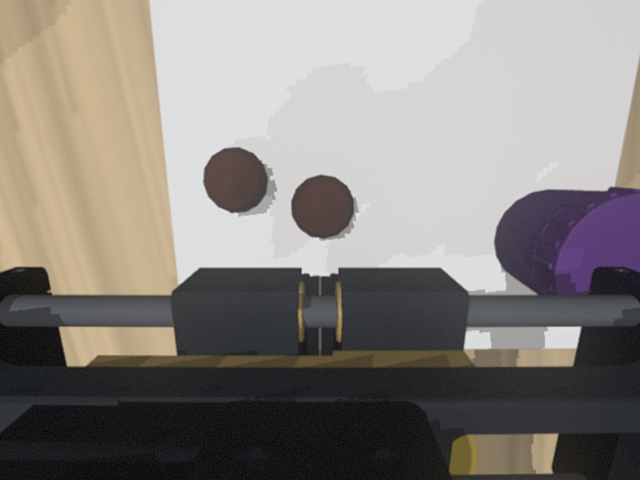

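Request:
{"fn": "step_arm", "kwargs": {"plan": [[[0,0,0],[0,0.001,0.01],255],[[0,0,0],[0.006,0.001,0.014],255],[[0,0,0],[0.014,0.001,0.014],255],[[0,0,0],[0.022,0.001,0.014],255],[[0,0,0],[0.032,0.001,0.014],255],[[0,0,0],[0.045,0.001,0.014],255],[[0,0,0],[0.058,0.001,0.014],255],[[0,0,0],[0.071,0.001,0.014],255],[[0,0,0],[0.083,0.001,0.014],255],[[0,0,0],[0.09,0.001,0.014],255]]}}

```text
time: 10.2
position: [0.4926, 0.0369, 0.0585]
tool_rot: [-2.363, -2.07, -0.0]
ft_force: [0.3, -0.4, 0.5]
grip_width: 0.005
```

Request:
{"fn": "step_arm", "kwargs": {"plan": [[[0,0,0],[0.008,0,0],255],[[0,0,0],[0.02,0,0],255],[[0,0,0],[0.033,0,0],255],[[0,0,0],[0.046,0,0],255],[[0,0,0],[0.058,0,0],255],[[0,0,0],[0.07,0,0],255],[[0,0,0],[0.08,0,0],255],[[0,0,0],[0.086,0,0],255],[[0,0,0],[0.09,0,0],255],[[0,0,0],[0.09,0,0],255]]}}

```text
time: 11.45
position: [0.5045, 0.1252, 0.0585]
tool_rot: [2.364, 2.069, -0.0]
ft_force: [0.1, -1.0, 0.5]
grip_width: 0.001
```

```bash
python3 -c "
from h import *
see('w6')"
```

```text
t 11.45 p [0.5045 0.1252 0.0585] q [ 0.42  0.31 -0.8   1.94  0.26  0.99 -0.64] xang 1.4379 F [ 0.1 -1.   0.5] g 0.001 z [-0. -0. -1.]
slab (np.float64(-0.0372), np.float64(0.0728))
```

View pics/w6.png

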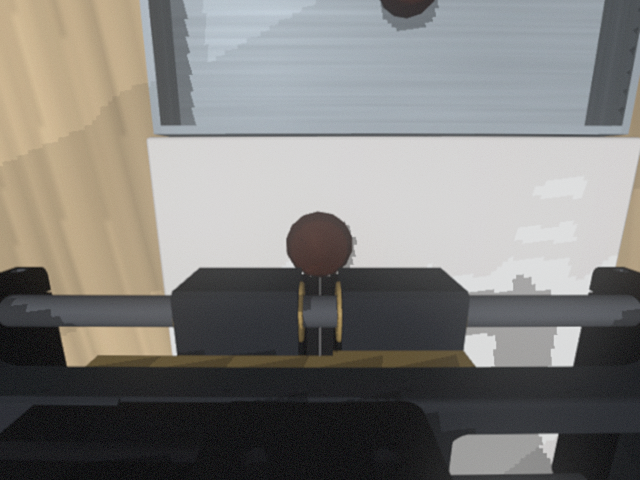

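The second nut, at (320,245), is centred and straight. I'll push it over the edge the same way.

Request:
{"fn": "step_arm", "kwargs": {"plan": [[[0,0,0],[0.006,0,0],255],[[0,0,0],[0.015,0,0],255],[[0,0,0],[0.025,0,0],255],[[0,0,0],[0.035,0,0],255],[[0,0,0],[0.045,0,0],255],[[0,0,0],[0.055,0,0],255],[[0,0,0],[0.065,0,0],255],[[0,0,0],[0.075,0,0],255],[[0,0,0],[0.084,0,0],255],[[0,0,0],[0.09,0,0],255]]}}

```text
time: 12.75
position: [0.5163, 0.2151, 0.0585]
tool_rot: [-2.364, -2.069, -0.0]
ft_force: [-0.4, -0.6, -0.7]
grip_width: 0.004
```

```bash
python3 -c "
from h import *
see('w7')"
```

```text
t 12.75 p [0.5163 0.2151 0.0585] q [ 0.24  0.4  -0.8   1.85  0.33  1.03 -0.83] xang 1.4383 F [-0.4 -0.6 -0.7] g 0.004 z [-0.  0. -1.]
slab (np.float64(-0.037), np.float64(0.1634))
```

View pics/w7.png

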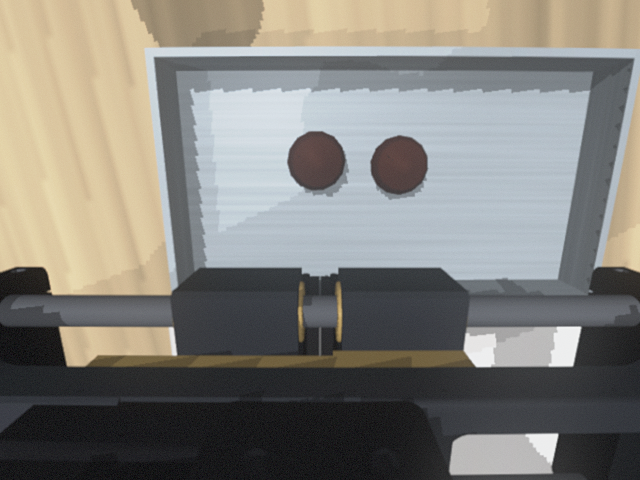

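Two nuts are in the tray, at (316,160) and (399,165). Next is the last one.

Request:
{"fn": "step_arm", "kwargs": {"plan": [[[0,0,0],[0,0,-0.03],255],[[0,0,0],[-0.03,-0.008,-0.05],255],[[0,0,0],[-0.08,-0.018,-0.05],255],[[0,0,0],[-0.13,-0.028,-0.05],255],[[0,0,0],[-0.18,-0.038,-0.05],255],[[0,0,0],[-0.225,-0.044,-0.05],255],[[0,0,0],[-0.25,-0.044,-0.05],255],[[0,0,0],[-0.256,-0.044,-0.045],255],[[0,0,0],[-0.256,-0.044,-0.025],255],[[0,0,0],[-0.256,-0.044,-0.015],255]]}}

```text
time: 14.05
position: [0.4384, -0.0324, 0.0725]
tool_rot: [-2.362, -2.07, 0.001]
ft_force: [1.1, 0.2, -0.5]
grip_width: 0.006
```

```bash
python3 -c "
from h import *
see('w8')"
```

```text
t 14.05 p [ 0.4384 -0.0324  0.0725] q [ 0.73  0.07 -0.73  2.11  0.06  0.98 -0.16] xang 1.4393 F [ 1.1  0.2 -0.5] g 0.006 z [-0.001  0.001 -1.   ]
slab (np.float64(-0.0823), np.float64(-0.092))
```

View pics/w8.png

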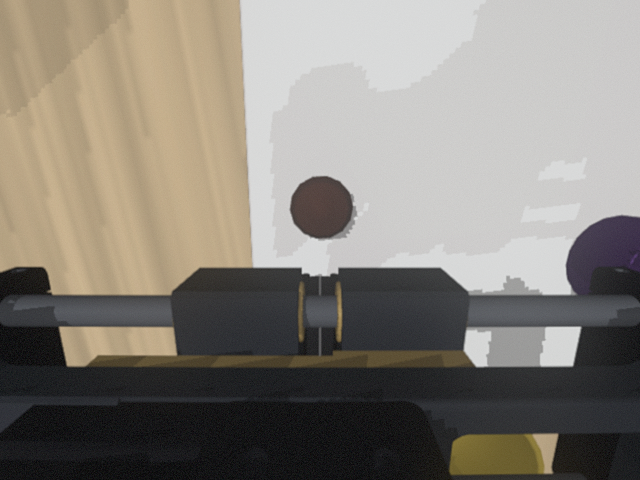

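The nut at (321,208) is lined up with the fingers.

Request:
{"fn": "step_arm", "kwargs": {"plan": [[[0,0,0],[0,0.001,0.01],255],[[0,0,0],[0.006,0.001,0.015],255],[[0,0,0],[0.014,0.001,0.015],255],[[0,0,0],[0.022,0.001,0.015],255],[[0,0,0],[0.032,0.001,0.015],255],[[0,0,0],[0.045,0.001,0.015],255],[[0,0,0],[0.058,0.001,0.015],255],[[0,0,0],[0.071,0.001,0.015],255],[[0,0,0],[0.083,0.001,0.015],255],[[0,0,0],[0.09,0.001,0.015],255]]}}

```text
time: 15.35
position: [0.4518, 0.0564, 0.0585]
tool_rot: [-2.363, -2.07, -0.0]
ft_force: [-0.8, 0.2, -0.1]
grip_width: 0.008
```

Request:
{"fn": "step_arm", "kwargs": {"plan": [[[0,0,0],[0.008,0,0],255],[[0,0,0],[0.018,0,0],255],[[0,0,0],[0.03,0,0],255],[[0,0,0],[0.042,0,0],255],[[0,0,0],[0.053,0,0],255],[[0,0,0],[0.063,0,0],255],[[0,0,0],[0.071,0,0],255],[[0,0,0],[0.076,0,0],255],[[0,0,0],[0.078,0,0],255],[[0,0,0],[0.078,0,0],255]]}}

```text
time: 16.6
position: [0.462, 0.1327, 0.0585]
tool_rot: [2.364, 2.069, -0.0]
ft_force: [-0.8, -0.3, -0.5]
grip_width: 0.007
```

```bash
python3 -c "
from h import *
see('w9')"
```

```text
t 16.6 p [0.462  0.1327 0.0585] q [ 0.44  0.22 -0.84  2.03  0.2   0.97 -0.63] xang 1.4377 F [-0.8 -0.3 -0.5] g 0.007 z [-0. -0. -1.]
slab (np.float64(-0.0802), np.float64(0.0747))
```

View pics/w9.png

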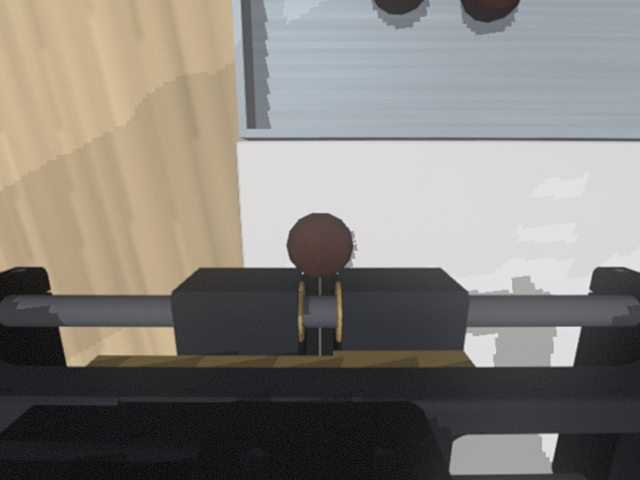

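The third nut, at (320,245), is centred and clear of the tray's left wall.

Request:
{"fn": "step_arm", "kwargs": {"plan": [[[0,0,0],[0.006,0,0],255],[[0,0,0],[0.015,0,0],255],[[0,0,0],[0.025,0,0],255],[[0,0,0],[0.035,0,0],255],[[0,0,0],[0.045,0,0],255],[[0,0,0],[0.055,0,0],255],[[0,0,0],[0.065,0,0],255],[[0,0,0],[0.075,0,0],255],[[0,0,0],[0.083,0,0],255],[[0,0,0],[0.088,0,0],255]]}}

```text
time: 17.9
position: [0.4737, 0.2206, 0.0585]
tool_rot: [-2.364, -2.069, 0.0]
ft_force: [-0.6, 0.1, -1.1]
grip_width: 0.008
```

Request:
{"fn": "step_arm", "kwargs": {"plan": [[[0,0,0],[0,0,0],255],[[0,0,0],[0,0,-0.02],255],[[0,0,0],[-0.01,0,-0.05],255],[[0,0,0],[-0.02,0,-0.08],255],[[0,0,0],[-0.03,0,-0.11],255],[[0,0,0],[-0.04,0,-0.14],255],[[0,0,0],[-0.05,0,-0.16],255],[[0,0,0],[-0.06,0,-0.175],255],[[0,0,0],[-0.06,0,-0.18],255],[[0,0,0],[-0.06,0,-0.18],255]]}}

```text
time: 19.15
position: [0.4659, 0.1609, 0.2391]
tool_rot: [2.363, 2.069, 0.001]
ft_force: [-0.1, -0.1, 0.3]
grip_width: 0.003
```

```bash
python3 -c "
from h import *
see('w10')
for n in ['scene','side']: cv2.imwrite(f'pics/{n}9.png',ctrl.get_image(n)[:,:,::-1])
a=cv2.imread('pics/scene9.png')
cv2.imwrite('pics/scene9c.png',cv2.resize(a[90:390,150:550],None,fx=2,fy=2))
b=cv2.imread('pics/side9.png')
cv2.imwrite('pics/side9c.png',cv2.resize(b[100:370,190:430],None,fx=2.2,fy=2.2))
for n in ['scene','side']:
  c=ctrl.calibration(n)
  for l,z in (('pot',.068),('bowl',.035),('glass',.045)):
    for d in ctrl.cut_out(n,l)[:1]:
        y,x=np.nonzero(d['pixels']); print(n,l,round(d['score'],2),onplane(c,[(x.mean(),y.mean())],z)[0])
"
```

```text
t 19.15 p [0.4659 0.1609 0.2391] q [ 0.48  0.02 -0.87  1.8   0.02  1.33 -0.52] xang 1.4379 F [-0.1 -0.1  0.3] g 0.003 z [ 0.001 -0.    -1.   ]
slab (np.float64(-0.0801), np.float64(0.1032))
scene pot 0.64 [ 0.59855196 -0.04296798  0.068     ]
scene bowl 0.66 [ 0.49234899 -0.17250044  0.035     ]
scene glass 0.79 [0.44405607 0.41117269 0.045     ]
side pot 0.57 [ 0.60208199 -0.0398169   0.068     ]
side bowl 0.8 [ 0.50209236 -0.16942493  0.035     ]
side glass 0.63 [0.45238871 0.40715269 0.045     ]
```

View pics/w10.png

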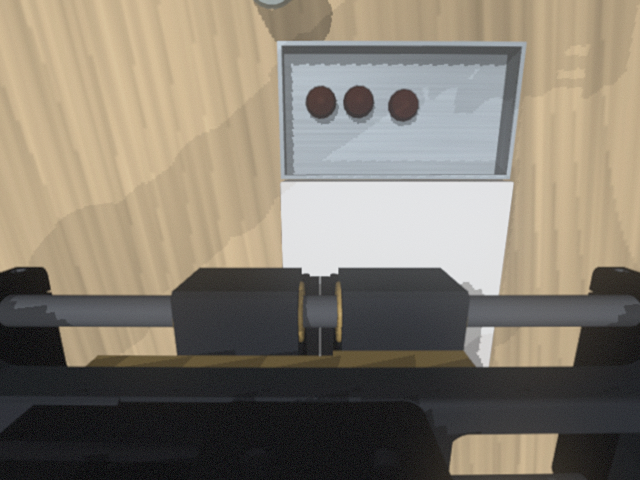

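View pics/scene9c.png

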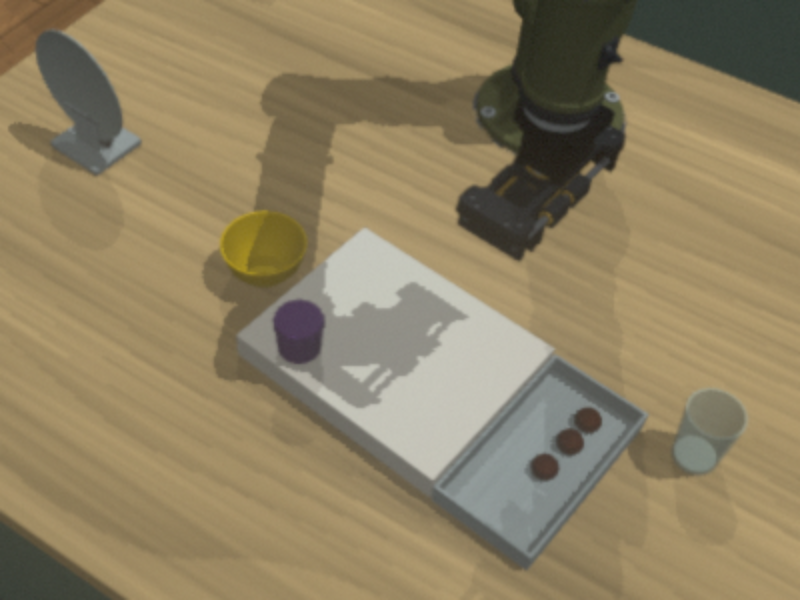

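View pics/side9c.png

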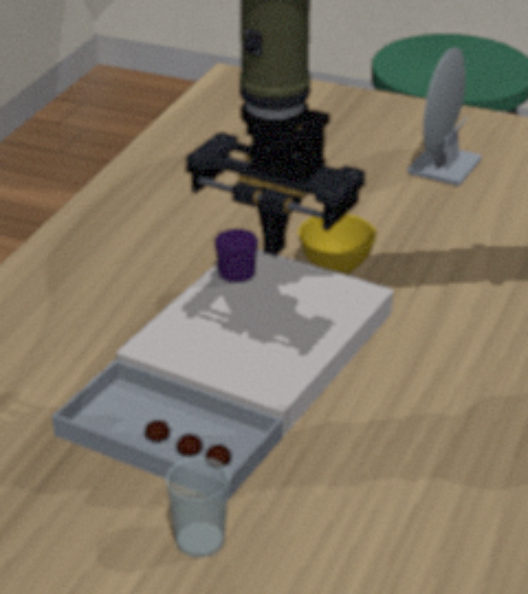

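All three cameras show the three nuts in the tray. The pot, bowl and glass are where they were, and the fingers are well clear.

```bash
python3 -c "
from h import *
print(ctrl.close_job())"
```

```text
the job is handed in; nothing more can be done
None
```

All three chestnuts are lying in the steel tray. I pushed each one across the slab and over the edge with shut fingers, one at a time, without pinching or lifting any.

- **Final pictures:** the wrist, scene and side views all show the three nuts inside the tray. The pot, bowl and glass measure within about 5 mm of their starting positions, which is within the measuring error, and look unmoved in the pictures.
- **Robot:** the fingertips stopped about 180 mm above the slab, touching nothing. The wrist force reading at the end of each move never went above about 1.5 N. I handed the job in at about 20 s, against the 54 s limit.
- **Disagreements:** the nut-finding network missed the nuts in both fixed cameras, so I located them by their dark colour. The scene and side cameras differed by about 5 mm on the nut positions. I used the wrist camera to place each push, and the nuts stayed centred on the fingers.

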